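Make up the hose-mounting kit in the bin caddy

ROBOT

A 6-joint arm with a two-finger parallel gripper is mounted at the origin on a cart in front of the work surface, level with it; the furniture and walls round the work are solid. World frame = base frame: x ahead of the robot, y to its left, z up, the work surface at z = 0. Lengths are in m, angles in rad, forces in N, time in s.
With the tool pointing down it reaches from about 0.35 to 0.975 m from the base axis. Payload 4.9 kg.
Tool frame: the origin (TCP) lies between the finger pads; the fingertips stand 25 mm ahead of it and the grasp point (between the pads) lies 6 mm ahead of it; z points along the fingers, y is the line along which they close (so a half turn about z gives the same grasp; the last joint's range is limited). The gripper opens to 85 mm and grips with 20 to 120 N. Pads are 22 mm wide; open, the fingers measure 114 mm over their backs; the gripper's body (76 mm by 85 mm) begins 54 mm behind the grasp point. The pads swing forward as they close: fully open they stand 13 mm farther back than shut.
Start: joints at [0.994, 0.053, 1.613, -0, 1.476, -0.119], TCP at [0.276, 0.561, 0.256] pointing down, gripper open.
Joint ranges: [-3.01, 3.01], [-1.01, 2.22], [0.06, 2.58], [-1.02, 4.17], [0.09, 2.62], [-3.14, 3.14]. Speed limits (rad/s): [2.57, 2.57, 3.14, 3.14, 3.14, 3.14].

INTERFACE

Orientations are given as a unit quaternion [w, x, y, z].
In Python, from plant import manip gives the robot as it stands.
- The arm moves only by the shell command python3 -m inch 'ROWS'. ROWS is JSON, a list of rows, each a list of 3 entries, a list of its own where there are three numbers: the shift along the tool's x, y, z in m, then the turn, a rotation vector about the tool's x, y, z in rad, then the opening, from 0 (shut) to 1 (fully open). A call has 1 to 8 rows; each row shifts and turns the commanded pose from where the row before left it, along the tool's axes as they then stand; what a row does not reach is not made up. A row lasts 1/10 s, in which the tool goes at most 50 mm and 8.59 degrees, less where a joint would pass 70% of its speed; a pose out of reach is approached as far as the arm can. A call with a gripper value outside its range is refused whole. The fingers move at their own pace and stop on an object; the grip force is fixed at half the most. Time passes only in rows, so rows that do not move let the fingers close. It gives the time, the measured TCP pose, the force, the opening and the grip force at its end, in the units of the state.
- manip.state(): the state, without advancing time (a new reading comes with each control period).
- manip.grab_frame(name): name is "side" or "top" or "wrist"; returns (picture, depth): 384x512x3 uint8, red, green, blue; 384x512 float32, m along the optical axis (not along the pixel's ray), 0 where there is no reading.
- manip.camera_params(name): a dict with "camera_matrix" (3x3 intrinsics, pixels), "rvec" (rotation vector, rad) and "tvec" (3), from world to camera coordinates, as OpenCV has them. Camera axes: x right, y down, z forward; pixel columns grow to the right and rows downward; lengths in m; the calibration is good to about 2 mm. A picture is of the moment at which its call begins: read the wrist's pose just before it. camera_params takes no time and is no camera call; for the wrist camera it gives the pose at the moment of the call.
- manip.job_done(): hands the job in; it is judged then, once.
Trained networks look in the newest picture that a camera, given by its name, has taken for a name from the list of things; names that differ only in an ending like _2 or _b are one class to them, and where a whole thing is asked for, a point or a joint stands for the part that bears it (a point fixed in the world has none). Each returns a list of dicts, best first, with "score" (0 to 1); they miss things now and then, are a little off and sometimes report something else, mostly with a low value. They report only what shows in the picture. A call takes as long as a camera call.
- manip.look_for(camera, label): "point" ([x, y, z] in m, in world coordinates, good to about 4 mm: the middle of the surface that is visible of it).
The state is a dict: "time": time; "joint_pos": joint angles; "joint_vel": joint speeds; "joint_efforts": joint torques, N m; "tool_pos": TCP position; "tool_rot": TCP orientation; "contact_force": force on the tool from outside, world axes, zero at the start; "ft_torque": the same for the moment, N m; "gripper_width": opening from 0.0 (shut) to 1.0 (fully open); "grasp_force": force on a finger pad.
Only numpy, scipy, OpenCV 4.12 (cv2) and the standard library are available. Lean on these libraries where they do the work, as an engineer would, in place of code of your own. Each camera call takes 0.05 s, during which the arm holds its last target. There are 200 camera calls.

TASK

Make up the hose-mounting kit in the bin caddy: put the green bracket in the red bin, the clean grey bolt in the blue bin, the brass hose fitting in the yellow bin and the cream tape roll in the white bin. Set each down flat on its bin's floor, near the middle and the same way up as it lay, with the bolt and the fitting lengthwise along their bins. Leave the black tape and the rusty bolt lying where they are.

Things in the scene. Friction and masses are not known exactly. Their poses are not given: they have to be found in the camera images.
- green_bracket: small dark green painted cast bracket, a block 36 (x) x 48 (y, its length) x 26 mm with a round bolt head on top (35 mm in all). About 0.14 kg. Grip across the 36 mm. Origin: centre of its underside; z up. Belongs in the red bin.
- grey_bolt: long clean dark grey hex bolt lying flat, 78 mm long (y), head 22 mm wide (x) at one end, 19 mm high. About 0.04 kg. Grip across x near its middle, where it is about 17 mm wide. Origin: below its middle, on its underside; z up. Belongs in the blue bin.
- brass_hose_fitting: yellow brass hose fitting lying flat, 56 mm long (y), hexagon 22 mm wide (x), 19 mm high; grip across x at the middle, where the fingers close to about 12 mm. About 0.07 kg. Origin: below its middle, on its underside; z up. Belongs in the yellow bin.
- cream_tape: cream roll of sealing tape, hard, lying flat, 48 mm across, 17 mm high. About 0.05 kg. Grip across the outside. Origin: centre of its underside; z up. Belongs in the white bin.
- black_tape: look-alike to leave: black roll of tape lying flat, 47 mm across, 18 mm high, loose. Origin: centre of its underside.
- rusty_bolt: look-alike to leave: orange-brown rusty hex bolt lying flat, 66 mm long (y), head 18 mm wide, 16 mm high, loose. Origin: below its middle, on its underside.
- red_bin: shallow open red plastic bin, one of four set side by side (2 by 2) in a fixed grey sheet-steel caddy on the bench. Outside 70 (x) x 96 (y, its length) x 11 mm, walls and floor 2 mm. Fixed; it does not move. Origin: centre of its underside, 3 mm above the bench; z up. So the inner floor lies 5 mm and the rim 14 mm above the bench; the caddy's own rim and corners reach 15 mm. Inside 66 x 92 mm. All four bins are turned alike; which colour sits in which quarter changes.
- blue_bin: shallow open blue plastic bin, one of four set side by side (2 by 2) in a fixed grey sheet-steel caddy on the bench. Outside 70 (x) x 96 (y, its length) x 11 mm, walls and floor 2 mm. Fixed; it does not move. Origin: centre of its underside, 3 mm above the bench; z up. So the inner floor lies 5 mm and the rim 14 mm above the bench; the caddy's own rim and corners reach 15 mm. Inside 66 x 92 mm. All four bins are turned alike; which colour sits in which quarter changes.
- yellow_bin: shallow open yellow plastic bin, one of four set side by side (2 by 2) in a fixed grey sheet-steel caddy on the bench. Outside 70 (x) x 96 (y, its length) x 11 mm, walls and floor 2 mm. Fixed; it does not move. Origin: centre of its underside, 3 mm above the bench; z up. So the inner floor lies 5 mm and the rim 14 mm above the bench; the caddy's own rim and corners reach 15 mm. Inside 66 x 92 mm. All four bins are turned alike; which colour sits in which quarter changes.
- white_bin: shallow open white plastic bin, one of four set side by side (2 by 2) in a fixed grey sheet-steel caddy on the bench. Outside 70 (x) x 96 (y, its length) x 11 mm, walls and floor 2 mm. Fixed; it does not move. Origin: centre of its underside, 3 mm above the bench; z up. So the inner floor lies 5 mm and the rim 14 mm above the bench; the caddy's own rim and corners reach 15 mm. Inside 66 x 92 mm. All four bins are turned alike; which colour sits in which quarter changes.

How it is judged:
By the outcome, as a careful person would: the job done as asked, in the order asked, and still so for the second after the job is handed in, with the robot touching nothing.
It also fails if it takes over 83 s, if anything falls off the work surface, if the arm or the gripper's body presses on something with over 40 N, if the wrist force passes 120 N, or if a joint passes its speed limit or range.

## Working session

There is one attempt and no reset: what is moved stays moved. The work goes in short steps, Python scripts to look and compute and a shell command to move; the robot and the scene stay as the last step left them, time stands still between calls to the robot, and variables do not carry over. Pictures are saved under pics/ and viewed, at most 14 in all, crops included, and the job is handed in when it is done.

```bash
mkdir -p pics; ls
cat > h.py <<'E'
import numpy as np, cv2
from plant import manip
from scipy.spatial.transform import Rotation as R
def cam(n):
    p=manip.camera_params(n); return np.array(p["camera_matrix"]),cv2.Rodrigues(np.array(p["rvec"],float))[0],np.array(p["tvec"],float).ravel()
def cloud(n,d):
    K,Rm,t=cam(n); v,u=np.mgrid[:d.shape[0],:d.shape[1]]
    c=np.stack([(u-K[0,2])/K[0,0]*d,(v-K[1,2])/K[1,1]*d,d],-1)
    return (c-t)@Rm
E
python3 - <<'E'
from h import *
for n in ("top","side"):
    im,d=manip.grab_frame(n); cv2.imwrite(f"pics/{n}1.png",im[...,::-1]); np.savez(f"{n}1.npz",im=im,d=d)
    print(n,cam(n)[2], -cam(n)[1].T@cam(n)[2])
    for l in "green_bracket grey_bolt brass_hose_fitting cream_tape black_tape rusty_bolt red_bin blue_bin yellow_bin white_bin".split():
        print(l,[(round(r["score"],2),np.round(r["point"],3).tolist()) for r in manip.look_for(n,l)[:2]])
s=manip.state();print(s)
E
```

```text
pics
top [0.09366409 0.54558814 0.83102665] [0.43383795 0.10303815 0.89342736]
green_bracket [(0.61, [0.408, 0.251, 0.025])]
grey_bolt [(0.56, [0.542, 0.008, 0.015])]
brass_hose_fitting [(0.71, [0.453, -0.064, 0.016])]
cream_tape [(0.76, [0.404, 0.156, 0.019])]
black_tape [(0.61, [0.436, 0.038, 0.022])]
rusty_bolt [(0.7, [0.629, 0.027, 0.012])]
red_bin [(0.86, [0.555, 0.144, 0.004])]
blue_bin [(0.86, [0.628, 0.143, 0.008])]
yellow_bin [(0.72, [0.554, 0.244, 0.006])]
white_bin [(0.66, [0.629, 0.239, 0.003])]
side [-0.45107648  0.25016423  0.69353118] [ 0.30502253 -0.42557582  0.6876657 ]
green_bracket [(0.83, [0.405, 0.242, 0.024])]
grey_bolt [(0.5, [0.539, 0.022, 0.012])]
brass_hose_fitting [(0.56, [0.453, -0.07, 0.015])]
cream_tape [(0.82, [0.404, 0.15, 0.018])]
black_tape [(0.81, [0.437, 0.03, 0.018])]
rusty_bolt [(0.47, [0.406, 0.242, 0.023])]
red_bin [(0.64, [0.555, 0.149, 0.005])]
blue_bin [(0.33, [0.624, 0.245, 0.007]), (0.15, [0.553, 0.15, 0.008])]
yellow_bin [(0.95, [0.558, 0.244, 0.006])]
white_bin [(0.92, [0.627, 0.243, 0.003])]
{'time': 1.1, 'joint_pos': array([ 9.94024601e-01,  5.26957138e-02,  1.61291163e+00,  1.29121355e-05,
        1.47600738e+00, -1.19008789e-01]), 'joint_vel': array([-0.00066002,  0.00015915, -0.0002961 ,  0.00145111,  0.00071541,
        0.00057416]), 'joint_efforts': array([-1.88713289e-03, -3.93712842e+01, -3.70456660e+01, -3.09619863e-04,
        6.82600366e-04, -3.10033215e-06]), 'tool_pos': array([0.27620199, 0.56063035, 0.25629928]), 'tool_rot': array([-9.80429102e-06,  2.26888900e-01,  9.73920647e-01, -8.18349121e-06]), 'contact_force': array([ 0.03893219, -0.663294  ,  0.18498332]), 'ft_torque': array([-0.01039183,  0.00918127,  0.0086425 ]), 'grasp_force': 0.0, 'gripper_width': 0.9978496808896503}
```

View pics/top1.png

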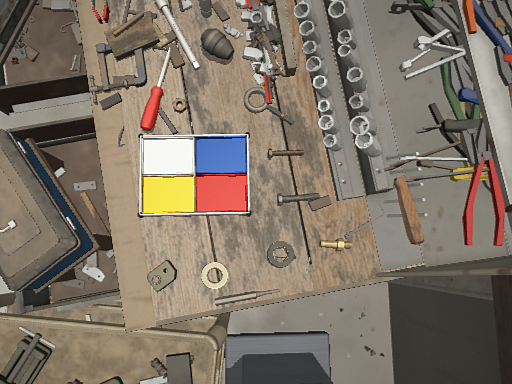

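Top view: the caddy is at (140–249, 133–215), with white upper left, blue upper right, yellow lower left and red lower right. The bracket is at (161,277), cream tape at (215,276), black tape at (281,254), brass at (336,244), grey bolt at (297,199) and rusty bolt at (285,153). Next I'll get the poses from depth.

Run:
```python
from h import *
tiles=[]
pts=dict(green=(.407,.247),grey=(.541,.012),brass=(.453,-.067),cream=(.404,.153),black=(.436,.035),rusty=(.629,.027))
xs=np.arange(.33,.70,.001); ys=np.arange(-.14,.32,.001)
for n in ("top","side"):
    f=np.load(f"{n}1.npz"); P=cloud(n,f["d"]); ok=f["d"]>0
    fl=P[ok&(abs(P[...,2])<.008)&(P[...,0]>.35)&(P[...,0]<.7)&(P[...,1]>-.1)&(P[...,1]<.3)]; print(n,"floor",np.percentile(fl[:,2],[10,50,90]).round(4))
    for k,p in pts.items():
        m=ok&(np.hypot(P[...,0]-p[0],P[...,1]-p[1])<.055)&(P[...,2]>.006)&(P[...,2]<.05)
        c,l,st,_=cv2.connectedComponentsWithStats(m.astype(np.uint8))
        i=1+np.argmax(st[1:,4]); q=P[l==i]
        (cx,cy),(w,h),a=cv2.minAreaRect((q[:,:2]*1000).astype(np.float32))
        ev,V=np.linalg.eigh(np.cov(q[:,:2].T)); ax=V[:,1]
        print(n,k,st[i,4],"rect",np.round([cx,cy,w,h,a],1),"mean",q.mean(0).round(4),"axis deg",round(np.degrees(np.arctan2(ax[1],ax[0]))%180,1),"zmax",q[:,2].max().round(3))
    # rim of caddy
    m=ok&(P[...,2]>.011)&(P[...,2]<.02)&(P[...,0]>.49)&(P[...,0]<.7)&(P[...,1]>.08)&(P[...,1]<.31)
    q=P[m]; print("caddy",m.sum(),cv2.minAreaRect((q[:,:2]*1000).astype(np.float32)))
    # orthophoto at z=.012
    K,Rm,t=cam(n); X,Y=np.meshgrid(xs,ys,indexing='ij')
    W=np.stack([X,Y,np.full_like(X,.012)],-1)@Rm.T+t
    u=(W[...,0]/W[...,2]*K[0,0]+K[0,2]).astype(np.float32); v=(W[...,1]/W[...,2]*K[1,1]+K[1,2]).astype(np.float32)
    tiles.append(cv2.remap(f["im"],u,v,cv2.INTER_LINEAR)[::-1,::-1])
o=cv2.resize(np.hstack(tiles[:1]),None,fx=1.6,fy=1.6)  # up=+x, left=+y
cv2.imwrite("pics/ortho1.png",o[...,::-1]); print(o.shape)
```

```text
top floor [-0.0013  0.0011  0.0056]
top green 570 rect [405.4 250.6  36.1  48.7  35.7] mean [0.4055 0.2498 0.0261] axis deg 134.3 zmax 0.037
top grey 383 rect [532.8  -0.6  83.5  31.7  88.9] mean [ 0.5369 -0.0041  0.0117] axis deg 84.9 zmax 0.023
top brass 240 rect [454.9 -63.4  56.2  20.8  78.1] mean [ 0.4533 -0.0639  0.0153] axis deg 86.1 zmax 0.023
top cream 414 rect [403.3 158.2  46.5  46.   88.5] mean [0.4033 0.1583 0.0173] axis deg 117.3 zmax 0.022
top black 385 rect [437.7  38.9  45.7  45.6  42.4] mean [0.438  0.0389 0.0181] axis deg 92.0 zmax 0.022
top rusty 189 rect [623.7  22.2  65.9  15.3  87.5] mean [0.6255 0.0251 0.0112] axis deg 92.0 zmax 0.019
caddy 1836 ((605.6495361328125, 192.553466796875), (207.29571533203125, 187.66439819335938), 89.6776123046875)
side floor [-0.0025 -0.0006  0.0043]
side green 285 rect [405.6 248.   35.8  48.7  37.6] mean [0.4051 0.243  0.0215] axis deg 147.3 zmax 0.035
side grey 105 rect [541.5  16.7  17.6  47.2  11.8] mean [0.5386 0.019  0.0123] axis deg 95.4 zmax 0.02
side brass 140 rect [455.2 -63.7  53.   19.9  75.3] mean [ 0.4529 -0.0654  0.0139] axis deg 82.5 zmax 0.02
side cream 238 rect [403.6 155.6  47.8  46.4  73. ] mean [0.4032 0.1534 0.0143] axis deg 81.8 zmax 0.019
side black 274 rect [439.1  36.4  46.   45.9  47.3] mean [0.4382 0.0344 0.0152] axis deg 77.4 zmax 0.02Traceback (most recent call last):
  File "<stdin>", line 11, in <module>
    return _wrapfunc(a, 'argmax', axis=axis, out=out, **kwds)
    return bound(*args, **kwds)
ValueError: attempt to get argmax of an empty sequence
```

View pics/side1.png

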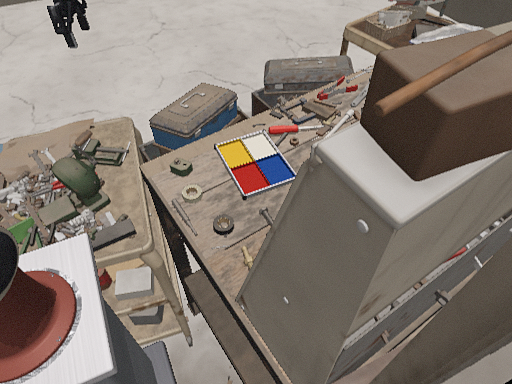

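Side view: the caddy is at (255,163), and a tall light grey cabinet with a brown box on top stands to the right, beyond the bolts, so I need a height map of the obstacles.

Run:
```python
from h import *
H=np.full((2,16,22),-1.)
for j,n in enumerate(("top","side")):
    f=np.load(f"{n}1.npz"); P=cloud(n,f["d"])[f["d"]>0]
    i=((P[:,0]-.2)/.04).astype(int); k=((.4-P[:,1])/.04).astype(int)
    g=(i>=0)&(i<16)&(k>=0)&(k<22)&(P[:,0]>.2)&(P[:,1]<.4); np.maximum.at(H[j],(i[g],k[g]),P[g,2])
M=(H.max(0)*1000).astype(int)
print("y:",[round(.38-.04*k,2) for k in range(22)])
for r in range(16): print(round(.22+.04*r,2),*["%4d"%v for v in M[r]])
f=np.load("top1.npz"); K,Rm,t=cam("top")
xs=np.arange(.33,.70,.001); ys=np.arange(-.14,.32,.001)
X,Y=np.meshgrid(xs,ys,indexing='ij'); W=np.stack([X,Y,np.full_like(X,.012)],-1)@Rm.T+t
u=(W[...,0]/W[...,2]*K[0,0]+K[0,2]).astype(np.float32); v=(W[...,1]/W[...,2]*K[1,1]+K[1,2]).astype(np.float32)
o=cv2.resize(cv2.remap(f["im"],u,v,cv2.INTER_LINEAR)[::-1,::-1],None,fx=1.6,fy=1.6)
cv2.imwrite("pics/ortho1.png",o[...,::-1])
P=cloud("top",f["d"]); im=f["im"].astype(int)
# bin colours -> centroids on floor
hsv=cv2.cvtColor(f["im"],cv2.COLOR_RGB2HSV).astype(int); reg=(P[...,0]>.5)&(P[...,0]<.69)&(P[...,1]>.08)&(P[...,1]<.31)
h,s,vv=hsv[...,0],hsv[...,1],hsv[...,2]
ms=dict(red=((h<8)|(h>172))&(s>150),yellow=(h>18)&(h<35)&(s>150),blue=(h>100)&(h<125)&(s>120),white=(s<30)&(vv>225))
for k,m in ms.items():
    m=(m&reg).astype(np.uint8); c,l,st,_=cv2.connectedComponentsWithStats(m); b=l==1+np.argmax(st[1:,4]); q=P[b]
    print(k,b.sum(),q.mean(0).round(4),cv2.minAreaRect((q[:,:2]*1000).astype(np.float32)))
m=reg&(P[...,2]>.011)&(P[...,2]<.025)&(P[...,1]>.06); c,l,st,_=cv2.connectedComponentsWithStats(m.astype(np.uint8)); b=l==1+np.argmax(st[1:,4]); print("caddy",b.sum(),cv2.minAreaRect((P[b][:,:2]*1000).astype(np.float32)))
```

```text
y: [0.38, 0.34, 0.3, 0.26, 0.22, 0.18, 0.14, 0.1, 0.06, 0.02, -0.02, -0.06, -0.1, -0.14, -0.18, -0.22, -0.26, -0.3, -0.34, -0.38, -0.42, -0.46]
0.22 -148 -150 -135 -127 -126 -144 -196 -886 -888 -889 -886 -883 -887 -885 -887 -886 -885 -885   28   23 -134 -1000
0.26 -149 -148 -145 -146 -131 -146 -178 -888 -889 -889 -887 -884 -887 -884 -886 -889 -886 -885   33   21 -135 -1000
0.3 -145   -2    5    4    0 -217 -229 -893 -892 -893 -893 -900 -888 -891 -888 -890 -888 -889   42   36 -135 -1000
0.34 -158    4    4    5    4    4   15   13    3    3    1 -883 -1000 -1000 -1000 -1000 -1000 -1000   49   37 -119 -1000
0.38 -153    5    5   36   27   20   21   15   12   10    8    4    4  100  176    1    1 -1000   55   43 -131 -1000
0.42 -1000    4    5   37   30   21   20    5   22   21    8    6    4  103  254  388  526  588  589  569  565 -1000
0.46 -112    5    6    4    5    4    5    5   21   21   19   22   20  161  161  215  580  592  590  130 -1000 -1000
0.5 -1000    4   18   18   18   19   19   19    4    5   11    4    9  159  158  319  579  592  581  131 -1000 -1000
0.54 -1000    5   1
[... 857 characters left out ...]
  82  153  129  203  219  218  204  212 -1000 -1000   29 -1000
red 1973 [0.5532 0.1446 0.0064] ((552.4752197265625, 143.65695190429688), (95.63289642333984, 69.48389434814453), 88.7361831665039)
yellow 1975 [0.5536 0.2421 0.0064] ((552.6357421875, 241.29837036132812), (95.40774536132812, 69.66190338134766), 89.5892333984375)
blue 1942 [0.6246 0.1436 0.0065] ((623.9219360351562, 143.1913604736328), (94.80070495605469, 71.134765625), 89.57743835449219)
white 1692 [0.624  0.2408 0.0059] ((623.7529296875, 240.1919708251953), (92.94218444824219, 67.70684814453125), 89.31837463378906)
caddy 1756 ((588.3580932617188, 193.0628204345703), (154.26296997070312, 207.2203826904297), 0.028986483812332153)
```

View pics/ortho1.png

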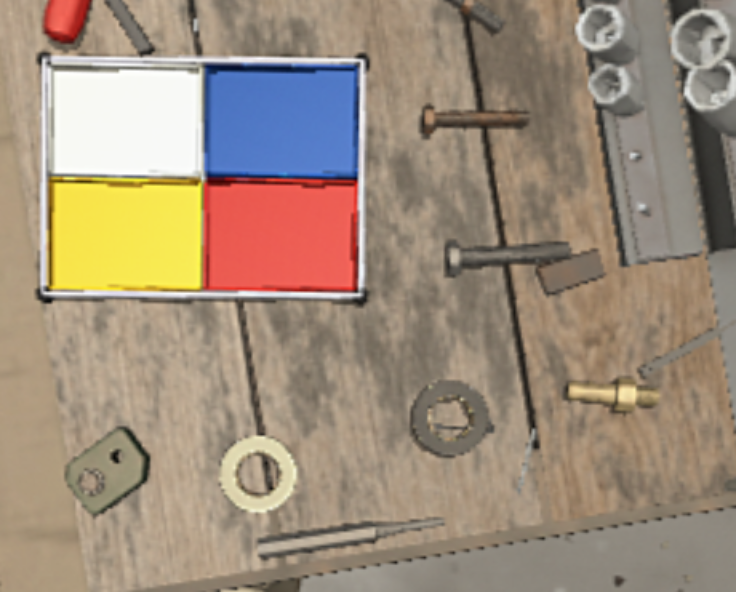

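The height map shows the bench is clear around the caddy, and the rack and cabinet lie at y < -0.03 to -0.1. Bins are aligned with the world axes: red (.553,.143), blue (.624,.142), yellow (.553,.240), white (.624,.239). I'll do the bracket first and grip along y in the bins where width is tight.

```bash
cat >> h.py <<'E'
def go(x,y,z,psi):
    """turn about tool z first (psi = world yaw of tool y), then the shift in the turned tool's axes"""
    s=manip.state(); q=s["tool_rot"]; M=R.from_quat([q[1],q[2],q[3],q[0]]).as_matrix(); p=s["tool_pos"]
    now=np.arctan2(M[1,1],M[0,1]); d=(now-psi+np.pi/2)%np.pi-np.pi/2
    M2=M@R.from_rotvec([0,0,d]).as_matrix()
    print("pos",p.round(4),"yaw",round(now,3),"tilt",M[:,2].round(3),"turn",round(d,3),"shift",(M2.T@(np.array([x,y,z])-p)).round(4),"j",s["joint_pos"].round(2),"w",round(s["gripper_width"],3),"F",s["contact_force"].round(1),"t",round(s["time"],1))
E
python3 -c "
from h import *
go(.405,.249,.2,.637)"
```

```text
pos [0.2762 0.5606 0.2563] yaw 1.113 tilt [-0. -0. -1.] turn 0.476 shift [-0.3271 -0.0818  0.0563] j [ 0.99  0.05  1.61  0.    1.48 -0.12] w 0.998 F [ 0.  -0.7  0.2] t 1.1
```

```bash
python3 -m inch '[[[0,0,0.014],[0,0,0.119],1],[[0,0,0.014],[0,0,0.119],1],[[0,0,0.014],[0,0,0.119],1],[[0,0,0.014],[0,0,0.119],1]]'; python3 -c "
from h import *
go(.405,.249,.2,.637)"
```

```text
time: 1.5
tool_pos: [0.2762, 0.5606, 0.1998]
tool_rot: [0.0, 0.452, 0.892, 0.0]
contact_force: [-0.3, 0.3, 0.3]
gripper_width: 1.002
grasp_force: 0.0
pos [0.2762 0.5606 0.1998] yaw 0.632 tilt [ 0.  0. -1.] turn -0.005 shift [-3.271e-01 -8.180e-02 -2.000e-04] j [ 0.99  0.09  1.67 -0.    1.38  0.36] w 1.002 F [-0.3  0.3  0.3] t 1.5
```

```bash
python3 -m inch '[[[-0.041,-0.01,0],[0,0,0],1],[[-0.041,-0.01,0],[0,0,0],1],[[-0.041,-0.01,0],[0,0,0],1],[[-0.041,-0.01,0],[0,0,0],1],[[-0.041,-0.01,0],[0,0,0],1],[[-0.041,-0.01,0],[0,0,0],1],[[-0.041,-0.01,0],[0,0,0],1],[[-0.04,-0.012,0],[0,0,0],1]]'
cat >> h.py <<'E'
def seg(n,p,r=.055,z0=.006,z1=.05,name=None):
    cam0=cam(n); im,d=manip.grab_frame(n); P=cloud(n,d)
    m=(d>0)&(np.hypot(P[...,0]-p[0],P[...,1]-p[1])<r)&(P[...,2]>z0)&(P[...,2]<z1)
    c,l,st,_=cv2.connectedComponentsWithStats(m.astype(np.uint8))
    if c>1:
        i=1+np.argmax(st[1:,4]); q=P[l==i]; ev,V=np.linalg.eigh(np.cov(q[:,:2].T)); ax=V[:,1]
        print(n,st[i,4],cv2.minAreaRect((q[:,:2]*1000).astype(np.float32)),"mean",q.mean(0).round(4),"axis",round(np.degrees(np.arctan2(ax[1],ax[0]))%180,1),"zmax",q[:,2].max().round(4))
    if name: cv2.imwrite(f"pics/{name}.png",im[...,::-1])
    return im,d,P
E
python3 -c "
from h import *
go(.405,.249,.2,.637)
seg('wrist',(.405,.249),name='w1')"
```

```text
time: 2.3
tool_pos: [0.4053, 0.2474, 0.2006]
tool_rot: [0.0, 0.45, 0.893, 0.0]
contact_force: [0.4, 0.3, 0.6]
gripper_width: 1.002
grasp_force: 0.0
pos [0.4053 0.2474 0.2006] yaw 0.637 tilt [ 0.001  0.    -1.   ] turn 0.0 shift [0.0014 0.0007 0.0006] j [ 0.39 -0.28  2.01 -0.    1.41 -0.25] w 1.002 F [0.4 0.3 0.6] t 2.3
wrist 2045 ((405.8611755371094, 246.648681640625), (35.826576232910156, 47.84135437011719), 35.540767669677734) mean [0.4044 0.2486 0.0258] axis 133.2 zmax 0.0364
```

View pics/w1.png

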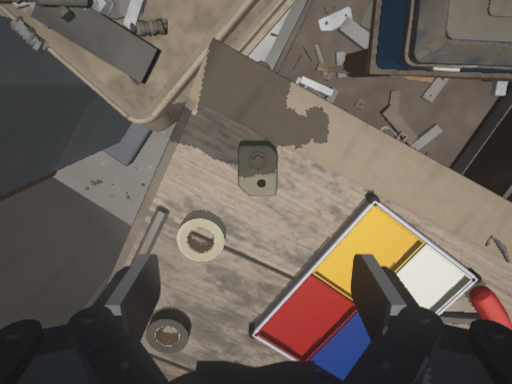

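Wrist view: the bracket at (258,168) lies square with the gripper, with the cream tape at (200,240) clear of it. Descend and grip.

```bash
python3 -m inch '[[[0,0,0.04],[0,0,0.017],1],[[0,0,0.04],[0,0,0],1],[[0,0,0.04],[0,0,0],1],[[0,0,0.03],[0,0,0],1],[[0,0,0.02],[0,0,0],1],[[0,0,0],[0,0,0],0],[[0,0,0],[0,0,0],0],[[0,0,0],[0,0,0],0]]';python3 -m inch '[[[0,0,0],[0,0,0],0],[[0,0,0],[0,0,0],0],[[0,0,0],[0,0,0],0]]'; python3 -c "
from h import *
go(.553,.143,.1,1.571)"
```

```text
time: 3.15
tool_pos: [0.4062, 0.2496, 0.0321]
tool_rot: [0.001, 0.458, 0.889, 0.001]
contact_force: [-0.3, -0.4, -0.3]
gripper_width: 0.513
grasp_force: 0.0
time: 3.45
tool_pos: [0.4065, 0.2497, 0.0325]
tool_rot: [0.001, 0.458, 0.889, 0.002]
contact_force: [0.2, 0.3, 6.7]
gripper_width: 0.409
grasp_force: 61.0
pos [0.4065 0.2497 0.0325] yaw 0.62 tilt [ 0.004  0.002 -1.   ] turn -0.951 shift [-0.1468 -0.1067 -0.0672] j [ 0.39 -0.04  2.12  0.    1.07 -0.23] w 0.409 F [0.2 0.3 6.7] t 3.5
```

```bash
python3 -m inch '[[[0,0,-0.03],[0,0,0],0],[[0,0,-0.04],[0,0,-0.136],0],[[0,0,0],[0,0,-0.136],0],[[0,0,0],[0,0,-0.136],0],[[0,0,0],[0,0,-0.136],0],[[0,0,0],[0,0,-0.136],0],[[0,0,0],[0,0,-0.136],0],[[0,0,0],[0,0,-0.135],0]]'; python3 -c "
from h import *
go(.553,.143,.1,1.571)"
```

```text
time: 4.25
tool_pos: [0.4044, 0.2488, 0.1002]
tool_rot: [-0.0, -0.003, 1.0, -0.0]
contact_force: [0.1, 0.5, -2.4]
gripper_width: 0.404
grasp_force: 60.5
pos [0.4044 0.2488 0.1002] yaw 1.577 tilt [-0. -0. -1.] turn 0.006 shift [-1.486e-01 -1.059e-01  1.000e-04] j [ 0.39 -0.16  2.09 -0.    1.21 -1.18] w 0.404 F [ 0.1  0.5 -2.4] t 4.2
```

```bash
python3 -m inch '[[[-0.03,-0.021,0],[0,0,0.006],0],[[-0.03,-0.021,0],[0,0,0],0],[[-0.03,-0.021,0],[0,0,0],0],[[-0.03,-0.021,0],[0,0,0],0],[[-0.0286,-0.022,0],[0,0,0],0],[[0,0,0],[0,0,0],0]]'
cat >> h.py <<'E'
def bins(n,name=None):
    c0=cam(n); im,d=manip.grab_frame(n); P=cloud(n,d)
    reg=(d>0)&(P[...,0]>.48)&(P[...,0]<.69)&(P[...,1]>.08)&(P[...,1]<.31)&(P[...,2]<.012)
    h,s,v=cv2.split(cv2.cvtColor(im,cv2.COLOR_RGB2HSV).astype(int).astype(np.int16))
    for k,m in dict(red=((h<8)|(h>172))&(s>150),yellow=(h>18)&(h<35)&(s>150),blue=(h>100)&(h<125)&(s>120),white=(s<40)&(v>200)).items():
        c,l,st,_=cv2.connectedComponentsWithStats((m&reg).astype(np.uint8))
        if c<2: print(k,"-");continue
        q=P[l==1+np.argmax(st[1:,4])]; print(k,len(q),"x",np.percentile(q[:,0],[1,99]).round(4),"y",np.percentile(q[:,1],[1,99]).round(4),"z",np.median(q[:,2]).round(4))
    if name: cv2.imwrite(f"pics/{name}.png",im[...,::-1])
E
python3 -c "
from h import *
go(.553,.143,.038,1.571)
bins('wrist','w2');bins('side')"
```

```text
time: 4.85
tool_pos: [0.5559, 0.1398, 0.101]
tool_rot: [0.001, 0.005, 1.0, -0.0]
contact_force: [-0.3, -0.1, -1.5]
gripper_width: 0.406
grasp_force: 60.6
pos [0.5559 0.1398 0.101 ] yaw 1.561 tilt [ 0.003 -0.001 -1.   ] turn -0.01 shift [0.003  0.0032 0.063 ] j [ 0.12  0.08  1.86 -0.    1.2  -1.44] w 0.406 F [-0.3 -0.1 -1.5] t 4.8
red 8894 x [0.5184 0.5798] y [0.1003 0.1921] z 0.0046
yellow 11540 x [0.5188 0.5824] y [0.2011 0.2901] z 0.0047
blue 971 x [0.6345 0.6545] y [0.1079 0.1736] z 0.0042
white 5768 x [0.5932 0.6495] y [0.2012 0.2889] z 0.0044
red 627 x [0.5229 0.588 ] y [0.105  0.1904] z 0.004
yellow 426 x [0.5213 0.586 ] y [0.2037 0.2882] z 0.004
blue 644 x [0.595  0.6588] y [0.1058 0.1908] z 0.0039
white 95 x [0.627  0.6578] y [0.2016 0.2806] z 0.0036
```

View pics/w2.png

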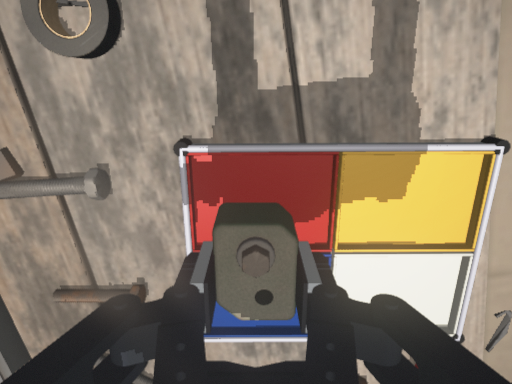

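Wrist view: the bracket is held upright over the red bin at (255,260) and the caddy edges are clear. Lower it after a correction of about 6 mm in y.

```bash
python3 -m inch '[[[0.003,0.0062,0.01],[0,0,-0.01],0],[[0,0,0.02],[0,0,0],0],[[0,0,0.02],[0,0,0],0],[[0,0,0.009],[0,0,0],0],[[0,0,0.002],[0,0,0],0],[[0,0,0],[0,0,0],0]]'; python3 -c "
from h import *
go(.553,.146,.038,1.571)"
```

```text
time: 5.55
tool_pos: [0.5496, 0.1491, 0.0393]
tool_rot: [-0.0, -0.003, 1.0, 0.0]
contact_force: [0.2, 0.5, -1.1]
gripper_width: 0.404
grasp_force: 60.6
pos [0.5496 0.1491 0.0393] yaw 1.576 tilt [-0.  0. -1.] turn 0.005 shift [-0.0034 -0.0031  0.0013] j [ 0.13  0.16  1.89  0.    1.09 -1.44] w 0.404 F [ 0.2  0.5 -1.1] t 5.5
```

```bash
for i in 1 2; do python3 -m inch '[[[0,0,0],[0,0,0],0],[[0,0,0],[0,0,0],0]]'|sed -n 1,4p; done
```

```text
time: 5.75
tool_pos: [0.5505, 0.1487, 0.0402]
tool_rot: [0.001, -0.002, 1.0, 0.0]
contact_force: [-0.8, -0.2, -2.0]
time: 5.95
tool_pos: [0.5502, 0.1485, 0.0397]
tool_rot: [0.0, -0.002, 1.0, 0.0]
contact_force: [0.0, 0.1, -2.3]
```

```bash
python3 -m inch '[[[-0.002,-0.002,0.001],[0,0,0],0],[[0,0,0.001],[0,0,0],0],[[0,0,0],[0,0,0],0],[[0,0,0],[0,0,0],0]]'; python3 -m inch '[[[0,0,0.001],[0,0,0],0],[[0,0,0],[0,0,0],0],[[0,0,0],[0,0,0],0]]'
```

```text
time: 6.35
tool_pos: [0.5523, 0.1464, 0.0375]
tool_rot: [0.0, -0.002, 1.0, -0.0]
contact_force: [-0.0, -0.6, -0.4]
gripper_width: 0.408
grasp_force: 60.7
time: 6.65
tool_pos: [0.5523, 0.1464, 0.0375]
tool_rot: [0.0, -0.002, 1.0, -0.0]
contact_force: [-2.8, -2.3, 7.0]
gripper_width: 0.405
grasp_force: 61.5
```

```bash
python3 -m inch '[[[0,0,0],[0,0,0],0.5],[[0,0,0],[0,0,0],0.55],[[0,0,0],[0,0,0],0.55],[[0,0,-0.01],[0,0,0],0.55],[[0,0,-0.03],[0,0,0],0.55],[[0,0,-0.04],[0,0,0],0.55],[[0,0,-0.04],[0,0,0],0.55],[[0,0,0],[0,0,0],0.55]]'; python3 -c "
from h import *
go(.54,.01,.2,0)
seg('wrist',(.552,.146),r=.045,z0=.014)
seg('wrist',(.54,.01),r=.055)"
```

```text
time: 7.45
tool_pos: [0.5562, 0.1472, 0.1647]
tool_rot: [0.007, -0.002, 1.0, 0.001]
contact_force: [0.9, -0.3, 0.5]
gripper_width: 0.553
grasp_force: 0.0
pos [0.5562 0.1472 0.1647] yaw 1.575 tilt [ 0.014  0.002 -1.   ] turn -1.566 shift [ 0.1371  0.0158 -0.0357] j [ 0.13  0.    1.82  0.    1.3  -1.45] w 0.553 F [ 0.9 -0.3  0.5] t 7.5
wrist 2627 ((546.60693359375, 146.654052734375), (47.605201721191406, 36.08385467529297), 0.18206611275672913) mean [0.5443 0.1468 0.028 ] axis 8.0 zmax 0.0383
wrist 1346 ((535.0156860351562, 2.619251251220703), (21.021284103393555, 77.77576446533203), 0.8954005241394043) mean [0.5359 0.0088 0.0103] axis 94.6 zmax 0.0179
```

```bash
python3 -m inch '[[[0,0,-0.01],[0,0,0.143],0.55],[[0,0,-0.01],[0,0,0.143],0.55],[[0,0,-0.01],[0,0,0.143],0.55],[[0,0,-0.005],[0,0,0.143],0.55],[[0,0,0],[0,0,0.143],0.55],[[0,0,0],[0,0,0.143],0.55],[[0,0,0],[0,0,0.143],0.55],[[0,0,0],[0,0,0.143],0.55]]';  python3 -m inch '[[[0,0,0],[0,0,0.143],0.55],[[0,0,0],[0,0,0.143],0.55],[[0,0,0],[0,0,0.145],0.55],[[0,0,0],[0,0,0],0.55]]';python3 -c "
from h import *
go(.537,.007,.2,0)
bins('wrist')
seg('wrist',(.55,.146),r=.045,z0=.014,name='w3')"
```

```text
time: 8.35
tool_pos: [0.5508, 0.1464, 0.1891]
tool_rot: [-0.002, 0.542, 0.84, -0.001]
contact_force: [-0.1, -0.1, -0.7]
gripper_width: 0.552
grasp_force: 0.0
time: 8.75
tool_pos: [0.5509, 0.1464, 0.1892]
tool_rot: [-0.001, 0.707, 0.707, -0.001]
contact_force: [-0.9, 0.6, -0.4]
gripper_width: 0.549
grasp_force: 0.0
pos [0.5509 0.1464 0.1892] yaw 0.0 tilt [-0.004 -0.    -1.   ] turn 0.0 shift [-0.1394 -0.0139 -0.0107] j [ 0.13 -0.02  1.81  0.    1.36  0.13] w 0.549 F [-0.9  0.6 -0.4] t 8.8
red 4195 x [0.5188 0.5843] y [0.0988 0.1897] z 0.0054
yellow 1886 x [0.5189 0.5461] y [0.1967 0.2584] z 0.0055
blue 6630 x [0.5921 0.6562] y [0.099  0.1889] z 0.0054
white 8716 x [0.5924 0.6552] y [0.1985 0.2868] z 0.0054
wrist 2268 ((550.25244140625, 147.812255859375), (47.9225959777832, 35.63777542114258), 0.31383585929870605) mean [0.55   0.15   0.0311] axis 10.4 zmax 0.0424
```

View pics/w3.png

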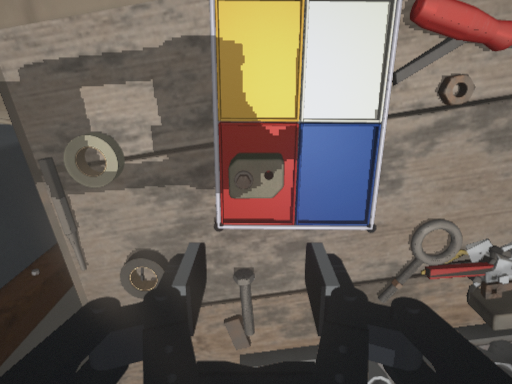

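Wrist view: the bracket sits flat and centred in the red bin (257,175). The grey bolt is at (247,300) with a wood chip next to its tip at (237,332). Moving over the bolt.

```bash
python3 -m inch '[[[-0.035,-0.0035,-0.003],[0,0,0],0.55],[[-0.035,-0.0035,0],[0,0,0],0.55],[[-0.035,-0.0035,0],[0,0,0],0.55],[[-0.034,-0.0035,0],[0,0,0],0.55],[[0,0,0],[0,0,0],0.55],[[0,0,0],[0,0,0],0.55],[[0,0,0],[0,0,0],0.55]]';python3 -c "
from h import *
im,d,P=seg('wrist',(.537,.005),r=.055,name='w4')
go(.537,.005,.2,0)
# shank centre x vs y
m=(d>0)&(P[...,2]>.007)&(abs(P[...,0]-.537)<.03)
for y in np.arange(-.045,.056,.01):
    q=P[m&(abs(P[...,1]-y)<.003)]
    if len(q): print(round(y,3),len(q),np.percentile(q[:,0],[3,50,97]).round(4),q[:,2].max().round(4))
"
```

```text
time: 9.55
tool_pos: [0.5379, 0.0083, 0.194]
tool_rot: [-0.0, 0.707, 0.708, 0.0]
contact_force: [0.8, 0.2, 0.8]
gripper_width: 0.546
grasp_force: 0.0
wrist 1592 ((531.920654296875, -3.8304786682128906), (92.1385726928711, 32.213436126708984), 89.99622344970703) mean [ 0.5361 -0.0055  0.0111] axis 84.7 zmax 0.0207
pos [0.5379 0.0085 0.194 ] yaw 0.002 tilt [-0.  0. -1.] turn 0.002 shift [-0.0035 -0.0009 -0.006 ] j [-0.12 -0.11  1.88  0.    1.37 -0.12] w 0.548 F [0.5 0.4 0.4] t 9.6
-0.045 76 [0.5234 0.5323 0.5402] 0.0092
-0.035 111 [0.5206 0.5343 0.547 ] 0.013
-0.025 144 [0.5181 0.5314 0.5469] 0.0132
-0.015 77 [0.5295 0.541  0.5468] 0.0136
-0.005 81 [0.5134 0.54   0.5606] 0.2089
0.005 641 [0.5123 0.5409 0.5616] 0.2117
0.015 849 [0.5113 0.5399 0.563 ] 0.2448
0.025 6282 [0.5096 0.539  0.5644] 0.2564
0.035 122 [0.5278 0.5371 0.5471] 0.0207
0.045 1 [0.5461 0.5461 0.5461] 0.0109
```

View pics/w4.png

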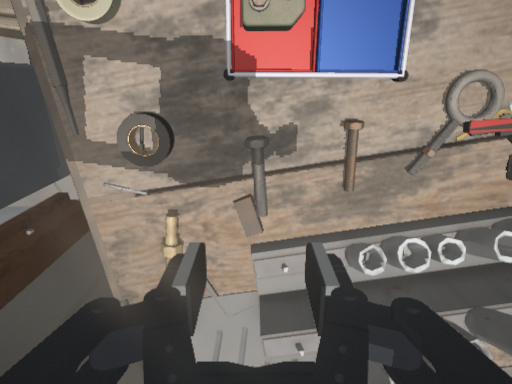

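Wrist view: the bolt runs from its head (257,143) to its tip (262,213), about 3.5° off the y axis. The chip at (248,215) is clear of the pads, and the rack starts at row 250.

```bash
python3 -m inch '[[[-0.0025,0.0016,0.03],[0,0,-0.06],0.55],[[0,0,0.04],[0,0,0],0.55],[[0,0,0.04],[0,0,0],0.55],[[0,0,0.03],[0,0,0],0.55],[[0,0,0.014],[0,0,0],0.55],[[0,0,0.009],[0,0,0],0.55],[[0,0,0],[0,0,0],0.55],[[0,0,0],[0,0,0],0.55]]'; python3 -c "
from h import *
go(.5395,.006,.03,.06)"
```

```text
time: 10.4
tool_pos: [0.5409, 0.0051, 0.0329]
tool_rot: [0.001, 0.685, 0.728, 0.001]
contact_force: [0.5, 0.7, 0.6]
gripper_width: 0.553
grasp_force: 0.0
pos [0.5409 0.0051 0.0329] yaw 0.06 tilt [ 0.003 -0.    -1.   ] turn 0.0 shift [ 0.001  -0.0014  0.0029] j [-0.13  0.1   1.96  0.    1.07 -0.19] w 0.553 F [0.5 0.7 0.6] t 10.4
```

```bash
python3 -m inch '[[[0.001,-0.001,0.004],[0,0,0],0.55],[[0,0,0],[0,0,0],0],[[0,0,0],[0,0,0],0],[[0,0,0],[0,0,0],0],[[0,0,0],[0,0,0],0],[[0,0,0],[0,0,0],0],[[0,0,0],[0,0,0],0],[[0,0,0],[0,0,0],0]]'; python3 -c "
from h import *
go(.624,.144,.12,0)"
```

```text
time: 11.2
tool_pos: [0.5393, 0.0059, 0.0282]
tool_rot: [0.001, 0.686, 0.728, 0.001]
contact_force: [-1.1, 0.1, 6.4]
gripper_width: 0.178
grasp_force: 58.4
pos [0.5393 0.0059 0.0282] yaw 0.06 tilt [ 0.002 -0.    -1.   ] turn 0.06 shift [ 0.1381  0.0849 -0.0917] j [-0.13  0.11  1.97  0.    1.06 -0.19] w 0.178 F [-1.1  0.1  6.4] t 11.2
```

```bash
python3 -m inch '[[[0,0,-0.03],[0,0,0.03],0],[[0,0,-0.04],[0,0,0.03],0],[[0,0,-0.022],[0,0,0],0],[[0.035,0.021,0],[0,0,0],0],[[0.035,0.021,0],[0,0,0],0],[[0.035,0.021,0],[0,0,0],0],[[0.035,0.021,0],[0,0,0],0],[[0,0,0],[0,0,0],0]]'; python3 -m inch '[[[0,0,0],[0,0,0],0],[[0,0,0],[0,0,0],0]]'; python3 -c "
from h import *
go(.624,.1465,.06,0)
im,d,P=seg('wrist',(.624,.144),r=.06,z0=.06,z1=.12,name='w5')
bins('wrist')"
```

```text
time: 12.0
tool_pos: [0.6235, 0.1494, 0.1184]
tool_rot: [-0.0, 0.706, 0.708, 0.0]
contact_force: [0.2, -0.8, -0.9]
gripper_width: 0.18
grasp_force: 58.7
time: 12.2
tool_pos: [0.6215, 0.1452, 0.1183]
tool_rot: [-0.001, 0.707, 0.707, -0.001]
contact_force: [-0.7, -0.5, -0.4]
gripper_width: 0.183
grasp_force: 58.7
pos [0.6215 0.1452 0.1183] yaw -0.0 tilt [-0.002 -0.001 -1.   ] turn -0.0 shift [0.0013 0.0026 0.0583] j [ 0.11  0.2   1.69 -0.    1.25  0.11] w 0.183 F [-0.7 -0.5 -0.4] t 12.2
wrist 4260 ((619.605224609375, 141.50372314453125), (78.03081512451172, 21.801836013793945), 89.22113800048828) mean [0.6207 0.1512 0.1032] axis 91.3 zmax 0.1116
red 5658 x [0.519  0.5831] y [0.0997 0.1889] z 0.0055
yellow 13278 x [0.5189 0.5832] y [0.1965 0.2725] z 0.0056
blue 7812 x [0.5904 0.656 ] y [0.1028 0.1887] z 0.0054
white 9205 x [0.5925 0.6557] y [0.1981 0.2726] z 0.0055
```

View pics/w5.png

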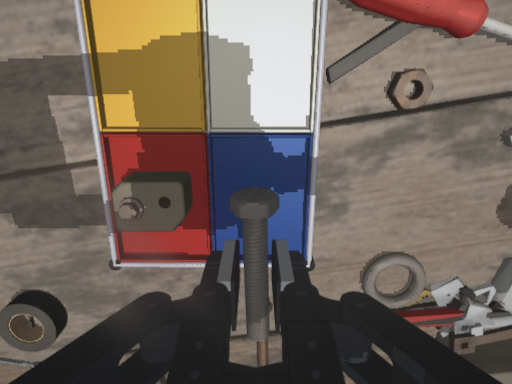

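Wrist view: the bolt is held straight and level over the blue bin, head at (254,203). Lower it with a small correction.

```bash
python3 -m inch '[[[0.0025,0.003,0.03],[0,0,0],0],[[0,0,0.03],[0,0,0],0],[[0,0,0.015],[0,0,0],0],[[0,0,0.007],[0,0,0],0],[[0,0,0],[0,0,0],0],[[0,0,0],[0,0,0],0],[[0,0,0],[0,0,0],0]]'; python3 -m inch '[[[0,0,0.002],[0,0,0],0],[[0,0,0],[0,0,0],0],[[0,0,0],[0,0,0],0]]'
```

```text
time: 13.0
tool_pos: [0.6268, 0.1486, 0.0392]
tool_rot: [0.001, 0.707, 0.707, 0.001]
contact_force: [0.1, -0.7, -0.2]
gripper_width: 0.176
grasp_force: 58.7
time: 13.3
tool_pos: [0.6256, 0.1485, 0.0355]
tool_rot: [0.0, 0.707, 0.707, 0.0]
contact_force: [0.5, 1.0, -0.6]
gripper_width: 0.18
grasp_force: 58.7
```

```bash
python3 -m inch '[[[0,-0.0015,0.001],[0,0,0],0],[[0,0,0.001],[0,0,0],0],[[0,0,0],[0,0,0],0],[[0,0,0],[0,0,0],0]]'; python3 -m inch '[[[0,0,0.001],[0,0,0],0],[[0,0,0],[0,0,0],0],[[0,0,0],[0,0,0],0]]'
```

```text
time: 13.7
tool_pos: [0.6239, 0.1485, 0.0333]
tool_rot: [-0.0, 0.707, 0.707, -0.0]
contact_force: [-0.6, 0.3, 0.9]
gripper_width: 0.179
grasp_force: 58.7
time: 14.0
tool_pos: [0.624, 0.1485, 0.0332]
tool_rot: [-0.0, 0.707, 0.707, -0.0]
contact_force: [-3.7, 0.3, 6.2]
gripper_width: 0.184
grasp_force: 59.1
```

```bash
python3 -m inch '[[[0,0,0],[0,0,0],0.28],[[0,0,0],[0,0,0],0.32],[[0,0,0],[0,0,0],0.32],[[0,0,-0.01],[0,0,0],0.32],[[0,0,-0.04],[0,0,0],0.32],[[0,0,-0.04],[0,0,0],0.32],[[0,0,-0.04],[0,0,0],0.32],[[0,0,-0.03],[0,0,0],0.32]]'; python3 -m inch '[[[0,0,0],[0,0,0],0.5],[[0,0,0],[0,0,0],0.5],[[0,0,0],[0,0,0],0.5]]';python3 -c "
from h import *
seg('wrist',(.624,.144),r=.045,z0=.013,name='w6')
go(.454,-.05,.2,-.2)"
```

```text
time: 14.8
tool_pos: [0.6249, 0.1486, 0.1965]
tool_rot: [0.001, 0.707, 0.707, 0.002]
contact_force: [0.4, 0.4, 0.7]
gripper_width: 0.317
grasp_force: 0.0
time: 15.1
tool_pos: [0.6231, 0.1483, 0.1907]
tool_rot: [-0.001, 0.707, 0.707, -0.001]
contact_force: [-0.5, -1.3, 0.7]
gripper_width: 0.501
grasp_force: 0.0
wrist 1069 ((621.9710693359375, 144.77700805664062), (21.190410614013672, 78.12071228027344), 0.6420127153396606) mean [0.6228 0.1514 0.0177] axis 92.0 zmax 0.0257
pos [0.6229 0.1483 0.1902] yaw 0.0 tilt [-0.003 -0.    -1.   ] turn 0.2 shift [-0.2279 -0.1261 -0.0091] j [ 0.12  0.14  1.63 -0.    1.37  0.12] w 0.499 F [ 0.4  0.5 -0. ] t 15.2
```

View pics/w6.png

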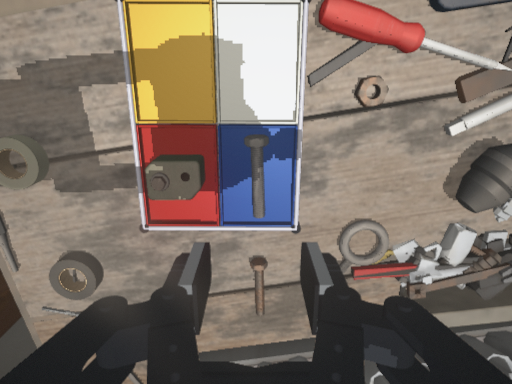

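Wrist view: the bolt lies lengthwise and centred in the blue bin (257,175), and the rusty bolt is undisturbed at (259,285). On to the brass fitting.

```bash
python3 -m inch '[[[0,0,-0.005],[0,0,0.1],0.5],[[0,0,-0.005],[0,0,0.1],0.5],[[-0.038,-0.021,0],[0,0,0],0.5],[[-0.038,-0.021,0],[0,0,0],0.5],[[-0.038,-0.021,0],[0,0,0],0.5],[[-0.038,-0.021,0],[0,0,0],0.5],[[-0.038,-0.021,0],[0,0,0],0.5],[[-0.038,-0.021,0],[0,0,0],0.5]]'; python3 -m inch '[[[0,0,0],[0,0,0],0.5],[[0,0,0],[0,0,0],0.5],[[0,0,0],[0,0,0],0.5]]';python3 -c "
from h import *
im,d,P=seg('wrist',(.454,-.065),r=.05,z0=.007,z1=.03,name='w7')
c,s=np.cos(np.radians(78)),np.sin(np.radians(78))
a=(P[...,0]-.454)*c+(P[...,1]+.065)*s; b=(P[...,0]-.454)*s-(P[...,1]+.065)*c
m=(d>0)&(P[...,2]>.006)&(P[...,2]<.03)&(abs(b)<.02)
for y in np.arange(-.035,.036,.005):
    w=m&(abs(a-y)<.0025)
    if w.sum(): print(round(y,3),w.sum(),np.percentile(b[w],[3,97]).round(4),P[w][:,2].max().round(4))
go(.454,-.064,.2,-.2)"
```

```text
time: 15.95
tool_pos: [0.4531, -0.0507, 0.2004]
tool_rot: [-0.001, 0.774, 0.633, -0.001]
contact_force: [0.8, -1.1, 0.7]
gripper_width: 0.502
grasp_force: 0.0
time: 16.25
tool_pos: [0.4553, -0.0495, 0.2016]
tool_rot: [-0.001, 0.774, 0.633, -0.0]
contact_force: [-0.2, 1.1, 0.1]
gripper_width: 0.504
grasp_force: 0.0
wrist 827 ((452.6432800292969, -62.381004333496094), (56.40541076660156, 21.505640029907227), 88.23990631103516) mean [ 0.4532 -0.0623  0.0151] axis 85.8 zmax 0.0211
-0.025 34 [-0.0033  0.0075] 0.0168
-0.02 72 [-0.0043  0.0196] 0.0169
-0.015 70 [-0.0044  0.0194] 0.0171
-0.01 78 [-0.01    0.0092] 0.0206
-0.005 114 [-0.0103  0.0101] 0.0211
0.0 121 [-0.0098  0.0084] 0.0208
0.005 70 [-0.0074  0.0041] 0.0172
0.01 56 [-0.0075  0.0025] 0.0163
0.015 62 [-0.0094  0.002 ] 0.0173
0.02 60 [-0.0085  0.0013] 0.0165
0.025 67 [-0.0103  0.0009] 0.0175
0.03 52 [-0.0095  0.0004] 0.0165
pos [ 0.4555 -0.0493  0.2018] yaw -0.199 tilt [-0.001  0.001 -1.   ] turn 0.001 shift [-0.0148  0.0014  0.0018] j [-0.27 -0.33  2.05  0.    1.42 -0.07] w 0.505 F [-1.   0.2  0.1] t 16.3
```

View pics/w7.png

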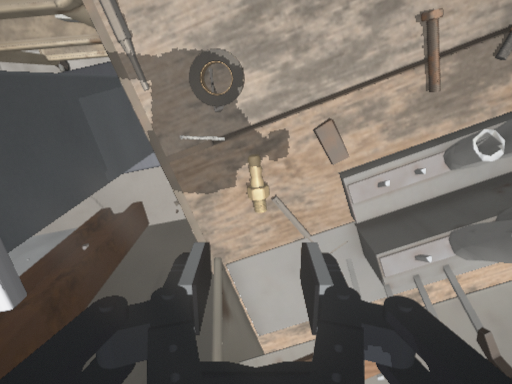

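Wrist view: the fitting runs from its stem (254,160) to its lower end (261,208), about 5° off y. A thin probe at (275,200) lies beyond the pads' reach. Descend at its middle.

```bash
python3 -m inch '[[[0,0,0.03],[0,0,-0.119],0.45],[[-0.0128,-0.001,0.03],[0,0,0],0.45],[[0,0,0.03],[0,0,0],0.45],[[0,0,0.03],[0,0,0],0.45],[[0,0,0.025],[0,0,0],0.45],[[0,0,0.02],[0,0,0],0.45],[[0,0,0],[0,0,0],0.45],[[0,0,0],[0,0,0],0.45]]'; python3 -c "
from h import *
go(.4535,-.062,.029,-.08)"
```

```text
time: 17.1
tool_pos: [0.4535, -0.062, 0.0373]
tool_rot: [-0.0, 0.735, 0.678, -0.0]
contact_force: [-0.2, 0.1, -0.0]
gripper_width: 0.446
grasp_force: 0.0
pos [ 0.4535 -0.062   0.0373] yaw -0.08 tilt [-0.001  0.    -1.   ] turn 0.0 shift [-0.     -0.      0.0083] j [-0.3  -0.1   2.16  0.    1.08 -0.22] w 0.446 F [-0.2  0.1 -0. ] t 17.1
```

```bash
python3 -m inch '[[[0,0,0.009],[0,0,0],0.45],[[0,0,0],[0,0,0],0],[[0,0,0],[0,0,0],0],[[0,0,0],[0,0,0],0],[[0,0,0],[0,0,0],0],[[0,0,0],[0,0,0],0],[[0,0,0],[0,0,0],0],[[0,0,0],[0,0,0],0]]'; python3 -c "
from h import *
go(.552,.242,.12,0)"
```

```text
time: 17.9
tool_pos: [0.4537, -0.0628, 0.0289]
tool_rot: [0.0, 0.735, 0.678, 0.0]
contact_force: [-0.6, 1.1, 6.0]
gripper_width: 0.128
grasp_force: 61.2
pos [ 0.4537 -0.0628  0.0289] yaw -0.081 tilt [ 0.001 -0.    -1.   ] turn -0.081 shift [ 0.3048  0.0984 -0.091 ] j [-0.3  -0.08  2.16 -0.    1.06 -0.22] w 0.128 F [-0.6  1.1  6. ] t 17.9
```

```bash
python3 -m inch '[[[0,0,-0.03],[0,0,0],0],[[0,0,-0.04],[0,0,-0.04],0],[[0,0,-0.021],[0,0,-0.041],0],[[0.038,0.0123,0],[0,0,0],0],[[0.038,0.0123,0],[0,0,0],0],[[0.038,0.0123,0],[0,0,0],0],[[0.038,0.0123,0],[0,0,0],0],[[0.038,0.0123,0],[0,0,0],0]]'; python3 -m inch '[[[0.038,0.0123,0],[0,0,0],0],[[0.038,0.0123,0],[0,0,0],0],[[0.038,0.0123,0],[0,0,0],0],[[0,0,0],[0,0,0],0],[[0,0,0],[0,0,0],0],[[0,0,0],[0,0,0],0]]'; python3 -c "
from h import *
go(.552,.242,.12,0)
im,d,P=seg('wrist',(.552,.242),r=.05,z0=.09,z1=.122,name='w8')"
```

```text
time: 18.7
tool_pos: [0.5143, 0.1289, 0.1184]
tool_rot: [-0.0, 0.707, 0.707, -0.001]
contact_force: [-0.7, -0.7, -0.3]
gripper_width: 0.13
grasp_force: 60.5
time: 19.3
tool_pos: [0.5509, 0.2405, 0.1184]
tool_rot: [-0.0, 0.707, 0.707, -0.001]
contact_force: [-0.4, -0.1, -0.6]
gripper_width: 0.128
grasp_force: 60.5
pos [0.5509 0.2405 0.1184] yaw -0.001 tilt [-0.002 -0.001 -1.   ] turn -0.001 shift [ 0.0015  0.0011 -0.0016] j [ 0.29  0.12  1.78 -0.    1.24  0.29] w 0.128 F [-0.4 -0.1 -0.6] t 19.3
wrist 4679 ((547.7083740234375, 241.0912322998047), (56.19173049926758, 35.97081756591797), 69.94973754882812) mean [0.55   0.2459 0.1073] axis 90.1 zmax 0.122
```

View pics/w8.png

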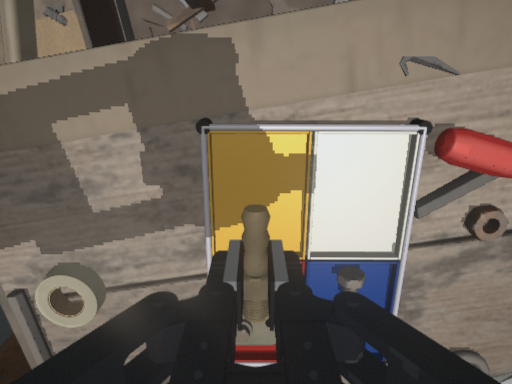

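Wrist view: the fitting is held straight over the yellow bin, stem end at (256,215). Lower it.

```bash
python3 -m inch '[[[0.002,0.001,0.03],[0,0,0],0],[[0,0,0.03],[0,0,0],0],[[0,0,0.015],[0,0,0],0],[[0,0,0.008],[0,0,0],0],[[0,0,0],[0,0,0],0],[[0,0,0],[0,0,0],0],[[0,0,0],[0,0,0],0]]'; python3 -m inch '[[[0,0,0.001],[0,0,0],0],[[0,0,0],[0,0,0],0],[[0,0,0],[0,0,0],0]]'
```

```text
time: 20.05
tool_pos: [0.5536, 0.2436, 0.0378]
tool_rot: [0.001, 0.707, 0.707, 0.001]
contact_force: [-0.7, 0.2, -0.4]
gripper_width: 0.126
grasp_force: 60.5
time: 20.35
tool_pos: [0.5527, 0.2435, 0.0356]
tool_rot: [0.0, 0.707, 0.707, 0.0]
contact_force: [0.1, -0.5, -0.9]
gripper_width: 0.13
grasp_force: 60.5
```

```bash
python3 -m inch '[[[0,0,0.001],[0,0,0],0],[[0,0,0],[0,0,0],0],[[0,0,0],[0,0,0],0]]'; python3 -m inch '[[[0,0,0.001],[0,0,0],0],[[0,0,0],[0,0,0],0],[[0,0,0],[0,0,0],0]]'
```

```text
time: 20.65
tool_pos: [0.5525, 0.2433, 0.0342]
tool_rot: [-0.0, 0.707, 0.707, -0.0]
contact_force: [1.1, 0.5, -0.7]
gripper_width: 0.125
grasp_force: 60.5
time: 20.95
tool_pos: [0.5526, 0.2434, 0.034]
tool_rot: [-0.0, 0.707, 0.707, -0.0]
contact_force: [-2.5, -1.4, 5.9]
gripper_width: 0.126
grasp_force: 61.3
```

```bash
python3 -m inch '[[[0,0,0],[0,0,0],0.25],[[0,0,0],[0,0,0],0.33],[[0,0,0],[0,0,0],0.33],[[0,0,-0.01],[0,0,0],0.33],[[0,0,-0.04],[0,0,0],0.33],[[0,0,-0.04],[0,0,0],0.33],[[0,0,-0.04],[0,0,0],0.33],[[0,0,-0.03],[0,0,0],0.33]]'; python3 -m inch '[[[0,0,0],[0,0,0],0.8],[[0,0,0],[0,0,0],0.8],[[0,0,0],[0,0,0],0.8]]';python3 -c "
from h import *
seg('wrist',(.552,.242),r=.045,z0=.013,name='w9')
go(.4035,.156,.2,.4)"
```

```text
time: 21.75
tool_pos: [0.5534, 0.2437, 0.1974]
tool_rot: [0.001, 0.707, 0.707, 0.002]
contact_force: [0.3, -1.0, 0.5]
gripper_width: 0.334
grasp_force: 0.0
time: 22.05
tool_pos: [0.5517, 0.2431, 0.1919]
tool_rot: [-0.001, 0.707, 0.707, -0.001]
contact_force: [0.6, -0.0, -0.2]
gripper_width: 0.794
grasp_force: 0.0
wrist 922 ((551.0902099609375, 243.41232299804688), (20.284391403198242, 56.47416305541992), 0.60763019323349) mean [0.5513 0.2433 0.0195] axis 89.8 zmax 0.025
pos [0.5515 0.2431 0.1913] yaw -0.0 tilt [-0.003 -0.001 -1.   ] turn -0.4 shift [-0.0225 -0.1703 -0.0081] j [0.29 0.05 1.73 0.   1.37 0.29] w 0.798 F [-0.4 -0.4 -0. ] t 22.1
```

View pics/w9.png

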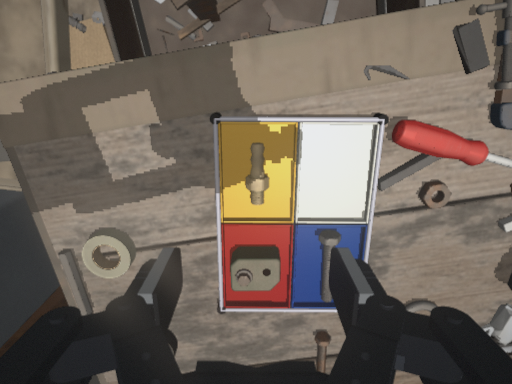

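Wrist view: the fitting lies lengthwise and centred in the yellow bin (257,175). The other bins are good, and the cream tape is at (108,254).

```bash
python3 -m inch '[[[0,0,-0.008],[0,0,-0.143],0.8],[[0,0,0],[0,0,-0.143],0.8],[[0,0,0],[0,0,-0.143],0.8],[[0,0,0],[0,0,-0.143],0.8],[[0,0,0],[0,0,-0.143],0.8],[[0,0,0],[0,0,-0.143],0.8],[[0,0,0],[0,0,-0.143],0.8],[[0,0,0],[0,0,-0.143],0.8]]'; python3 -m inch '[[[0,0,0],[0,0,-0.143],0.8],[[0,0,0],[0,0,-0.143],0.8],[[0,0,0],[0,0,-0.141],0.8],[[0.037,-0.022,0],[0,0,0],0.8],[[0.037,-0.022,0],[0,0,0],0.8],[[0.037,-0.022,0],[0,0,0],0.8],[[0.037,-0.022,0],[0,0,0],0.8],[[0,0,0],[0,0,0],0.8]]'; python3 -m inch '[[[0,0,0],[0,0,0],0.8],[[0,0,0],[0,0,0],0.8]]';python3 -c "
from h import *
im,d,P=seg('wrist',(.4035,.156),r=.05,z0=.009,z1=.03)
go(.4035,.156,.03,1.571)"
```

```text
time: 22.9
tool_pos: [0.5516, 0.2431, 0.1991]
tool_rot: [-0.002, 0.209, 0.978, -0.001]
contact_force: [0.2, 0.8, -0.5]
gripper_width: 0.8
grasp_force: 0.0
time: 23.7
tool_pos: [0.3996, 0.1536, 0.1977]
tool_rot: [-0.003, 0.0, 1.0, -0.001]
contact_force: [0.5, 0.7, -0.9]
gripper_width: 0.798
grasp_force: 0.0
time: 23.9
tool_pos: [0.405, 0.1555, 0.201]
tool_rot: [-0.0, -0.0, 1.0, 0.0]
contact_force: [0.2, -0.4, 0.5]
gripper_width: 0.798
grasp_force: 0.0
wrist 1546 ((401.6886901855469, 158.5911865234375), (47.55052947998047, 46.839569091796875), 0.4403890371322632) mean [0.401  0.1587 0.0168] axis 1.2 zmax 0.0191
pos [0.4053 0.1556 0.2012] yaw 1.571 tilt [-0. -0. -1.] turn 0.0 shift [0.0017 0.0004 0.1712] j [ 0.19 -0.39  2.1   0.    1.44 -1.38] w 0.802 F [ 0.2  0.9 -0.7] t 23.9
```

```bash
python3 -m inch '[[[0.0025,0.0015,0.03],[0,0,0],0.8],[[0,0,0.04],[0,0,0],0.8],[[0,0,0.04],[0,0,0],0.8],[[0,0,0.03],[0,0,0],0.8],[[0,0,0.02],[0,0,0],0.8],[[0,0,0.01],[0,0,0],0.8],[[0,0,0],[0,0,0],0.8],[[0,0,0],[0,0,0],0.8]]'; python3 -m inch '[[[0,0,0.002],[0,0,0],0],[[0,0,0],[0,0,0],0],[[0,0,0],[0,0,0],0],[[0,0,0],[0,0,0],0],[[0,0,0],[0,0,0],0],[[0,0,0],[0,0,0],0]]'; python3 -c "
from h import *
go(.624,.243,.12,1.571)"
```

```text
time: 24.75
tool_pos: [0.4032, 0.1572, 0.0321]
tool_rot: [0.001, -0.0, 1.0, 0.0]
contact_force: [0.4, 0.8, 0.4]
gripper_width: 0.799
grasp_force: 0.0
time: 25.35
tool_pos: [0.4036, 0.1572, 0.0311]
tool_rot: [0.002, -0.0, 1.0, 0.0]
contact_force: [-0.6, 0.3, 6.2]
gripper_width: 0.523
grasp_force: 61.4
pos [0.4036 0.1572 0.0311] yaw 1.571 tilt [ 0.003  0.001 -1.   ] turn 0.0 shift [-0.2207  0.0858 -0.0881] j [ 0.2  -0.15  2.22  0.    1.07 -1.37] w 0.523 F [-0.6  0.3  6.2] t 25.4
```

```bash
python3 -m inch '[[[0,0,-0.03],[0,0,0],0],[[0,0,-0.04],[0,0,0],0],[[0,0,-0.02],[0,0,0],0],[[-0.0368,0.0143,0],[0,0,0],0],[[-0.0368,0.0143,0],[0,0,0],0],[[-0.0368,0.0143,0],[0,0,0],0],[[-0.0368,0.0143,0],[0,0,0],0],[[-0.0368,0.0143,0],[0,0,0],0]]'; python3 -m inch '[[[-0.0368,0.0143,0],[0,0,0],0],[[0,0,0],[0,0,0],0],[[0,0,0],[0,0,0],0],[[0,0,0],[0,0,0],0]]'; python3 -c "
from h import *
go(.624,.2425,.0361,1.571)
im,d,P=seg('wrist',(.624,.242),r=.05,z0=.095,z1=.118,name='w10')"
```

```text
time: 26.15
tool_pos: [0.5874, 0.229, 0.1192]
tool_rot: [0.0, -0.0, 1.0, -0.0]
contact_force: [0.8, -0.5, 0.2]
gripper_width: 0.52
grasp_force: 61.6
time: 26.55
tool_pos: [0.6218, 0.2424, 0.1191]
tool_rot: [-0.001, -0.0, 1.0, -0.0]
contact_force: [-0.2, 0.6, -0.8]
gripper_width: 0.522
grasp_force: 61.6
pos [0.6218 0.2424 0.1191] yaw 1.571 tilt [-0.001 -0.    -1.   ] turn 0.0 shift [-0.0023  0.0002  0.083 ] j [ 0.26  0.26  1.61 -0.    1.26 -1.31] w 0.522 F [-0.2  0.6 -0.8] t 26.6
wrist 8336 ((615.9740600585938, 242.97952270507812), (54.193939208984375, 54.608665466308594), 44.46393966674805) mean [0.6174 0.2429 0.1053] axis 90.1 zmax 0.118
```

View pics/w10.png

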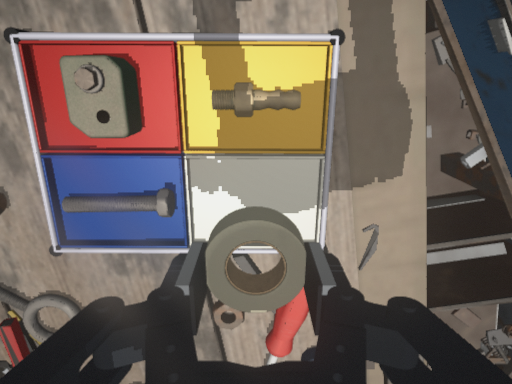

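Wrist view: the tape is held flat at (257,262) over the white bin, and the other three parts lie well in their bins. Lower it.

```bash
python3 -m inch '[[[-0.0035,0,0.03],[0,0,0],0],[[0,0,0.03],[0,0,0],0],[[0,0,0.013],[0,0,0],0],[[0,0,0.008],[0,0,0],0],[[0,0,0],[0,0,0],0],[[0,0,0],[0,0,0],0],[[0,0,0],[0,0,0],0]]'; python3 -m inch '[[[0,0,0.001],[0,0,0],0],[[0,0,0],[0,0,0],0],[[0,0,0],[0,0,0],0]]'
```

```text
time: 27.3
tool_pos: [0.6275, 0.243, 0.0402]
tool_rot: [0.001, -0.0, 1.0, 0.0]
contact_force: [-0.5, -0.4, -0.4]
gripper_width: 0.528
grasp_force: 61.6
time: 27.6
tool_pos: [0.6265, 0.2427, 0.0376]
tool_rot: [0.0, -0.0, 1.0, 0.0]
contact_force: [-0.1, -0.3, -0.2]
gripper_width: 0.524
grasp_force: 61.6
```

```bash
python3 -m inch '[[[0.001,0,0.001],[0,0,0],0],[[0,0,0],[0,0,0],0],[[0,0,0],[0,0,0],0]]'; python3 -m inch '[[[0,0,0.001],[0,0,0],0],[[0,0,0],[0,0,0],0],[[0,0,0],[0,0,0],0]]'
```

```text
time: 27.9
tool_pos: [0.6254, 0.2427, 0.0363]
tool_rot: [-0.0, -0.0, 1.0, 0.0]
contact_force: [0.4, 0.2, 0.2]
gripper_width: 0.526
grasp_force: 61.7
time: 28.2
tool_pos: [0.6254, 0.2427, 0.0362]
tool_rot: [-0.0, -0.0, 1.0, -0.0]
contact_force: [-2.4, -0.7, 5.3]
gripper_width: 0.526
grasp_force: 62.2
```

Contact. Open slightly (outer width under 92 mm), rise and check.

```bash
python3 -m inch '[[[0,0,0],[0,0,0],0.58],[[0,0,0],[0,0,0],0.61],[[0,0,0],[0,0,0],0.61],[[0,0,-0.01],[0,0,0],0.61],[[0,0,-0.03],[0,0,0],0.61],[[0,0,-0.04],[0,0,0],0.61],[[0,0,-0.04],[0,0,0],0.61],[[0,0,-0.04],[0,0,0],0.61]]'; python3 -m inch '[[[0.03,0,-0.01],[0,0,0],0.61],[[0.03,0,0],[0,0,0],0.61],[[0,0,0],[0,0,0],0.61],[[0,0,0],[0,0,0],0.61]]';python3 -c "
from h import *
seg('wrist',(.624,.243),r=.045,z0=.013,name='w11')
seg('top',(.438,.037));seg('top',(.6255,.025))"
```

```text
time: 29.0
tool_pos: [0.6253, 0.2427, 0.1976]
tool_rot: [0.0, -0.0, 1.0, 0.0]
contact_force: [1.2, -0.6, 0.9]
gripper_width: 0.611
grasp_force: 0.0
time: 29.4
tool_pos: [0.5652, 0.2428, 0.206]
tool_rot: [0.001, -0.0, 1.0, 0.0]
contact_force: [-0.3, 0.1, -0.8]
gripper_width: 0.612
grasp_force: 0.0
wrist 1415 ((624.1016845703125, 243.31289672851562), (48.26752471923828, 46.783103942871094), 0.5026971101760864) mean [0.6227 0.2433 0.0209] axis 0.6 zmax 0.0239
top 385 ((438.4786682128906, 38.836387634277344), (46.721256256103516, 44.76961898803711), 88.79210662841797) mean [0.4379 0.0388 0.0181] axis 90.5 zmax 0.0239
top 188 ((623.817626953125, 22.062393188476562), (66.14864349365234, 15.198970794677734), 88.40924835205078) mean [0.6254 0.0252 0.0112] axis 92.0 zmax 0.0212
```

View pics/w11.png

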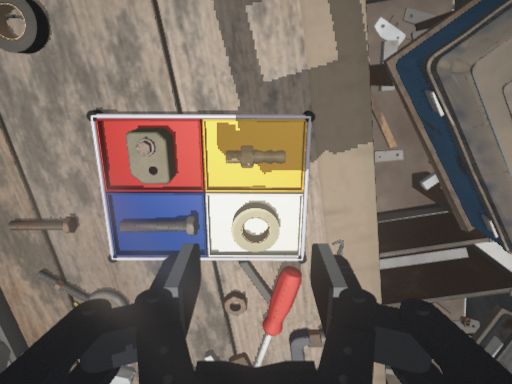

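The last view shows all four parts flat and centred: bracket (151,157), fitting (256,157), bolt (160,224) and tape (256,227). The look-alikes haven't moved, and the gripper is empty and clear.

```bash
python3 -c "
from h import *
print(manip.job_done())"
```

```text
the job is handed in; nothing more can be done
None
```

The kit is made up and handed in at about 29 s: bracket in red, grey bolt in blue, brass fitting in yellow and cream tape in white, each flat near the middle of its bin with the bolt and fitting lengthwise, and the black tape and rusty bolt not moved.

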